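# Hang the rinsed parts basket on the drain carousel

## Robot

A 6-joint arm with a two-finger parallel gripper is mounted at the origin on a cart in front of the work surface, level with it; the furniture and walls round the work are solid. World frame = base frame: x ahead of the robot, y to its left, z up, the work surface at z = 0. Lengths are in m, angles in degrees, forces in N, time in s.
With the tool pointing down it reaches from about 0.3 to 0.75 m from the base axis. Payload 8.5 kg.
Tool frame: the origin (TCP) lies midway between the tips of the shut fingers; the grasp point (between the pads) lies 19 mm behind it; z points along the fingers, y is the line along which they close (so a half turn about z gives the same grasp; the last joint's range is limited). The gripper opens to 85 mm and grips with 20 to 120 N. Pads are 22 mm wide; open, the fingers measure 114 mm over their backs; the gripper's body (76 mm by 85 mm) begins 54 mm behind the grasp point. The pads swing forward as they close: fully open they stand 13 mm farther back than shut.
Start: joints at [-75.934, 21.807, 74.336, -0, 83.858, -12.336], TCP at [0.245, -0.493, 0.231] pointing down, gripper open.
Joint ranges: [-178.18, 178.18], [-50.72, 133.34], [12.68, 142.11], [-81.47, 261.47], [9.98, 163.14], [-165.26, 165.26]. Speed limits (degrees/s): [136.94, 136.94, 180, 180, 180, 180].

## Interface

Orientations are given as a 3x3 rotation matrix whose columns are the frame's x, y, z axes.
In Python, from rig import observe, optics, order, spotter gives the robot as it stands.
- The arm moves only by the tool move_arm, never from a script. Its argument "series" is text: rows parted by semicolons, each of 5 numbers parted by spaces: the shift along the tool's x, y, z in cm, then the turn about the tool's z in degrees, then the opening, from -1 (shut) to 1 (fully open). A call has 1 to 8 rows; each row is the pose to reach, as a shift and turn from the pose commanded when the call began, along the tool's axes at that moment; what a row does not reach only later rows make up. A row lasts 1/8 s, in which the tool goes at most 62.5 mm and 10.7 degrees, less where a joint would pass 70% of its speed; a pose out of reach is approached as far as the arm can. A call with a gripper value outside its range is refused whole. The fingers move at their own pace and stop on an object; "force" is the grip in N (left out, the last holds). Time passes only in rows, so rows that repeat a pose let the fingers close. It gives the time, the measured TCP pose, the force, the opening and the grip force at its end, in the units of the state.
- observe(): the state, without advancing time (a new reading comes with each control period).
- optics.get_image(name): name is "scene" or "top" or "wrist"; returns a dict with "pixels" (480x640x3 uint8, blue, green, red), "camera_matrix" (3x3 intrinsics, pixels), "dist" ([k1, k2, p1, p2, k3] as OpenCV has them; the pictures are not rectified), "rvec" (rotation vector, rad) and "tvec" (3), from world to camera coordinates, as OpenCV has them. Camera axes: x right, y down, z forward; pixel columns grow to the right and rows downward; lengths in m; the calibration is good to about 2 mm. A picture is of the moment at which its call begins. There is no depth.
- order.close_job(): hands the job in; it is judged then, once.
Trained networks look in the newest picture that a camera, given by its name, has taken for a name from the list of things; names that differ only in an ending like _2 or _b are one class to them, and where a whole thing is asked for, a point or a joint stands for the part that bears it (a point fixed in the world has none). Each returns a list of dicts, best first, with "score" (0 to 1); they miss things now and then, are a little off and sometimes report something else, mostly with a low value. They report only what shows in the picture. A call takes as long as a camera call. They do not tell look-alikes from the thing itself.
- spotter.find_in(thing, camera): "point" ([x, y, z] in m, in world coordinates, good to about 4 mm: the middle of the surface that is visible of it).
- spotter.cut_out(thing, camera): "pixels" (480x640 bool, what is visible of it).
- spotter.mark_of(thing, camera): "point" ([x, y, z] in m, in world coordinates, good to about 4 mm: a listed point, or the origin of a listed thing).
The state is a dict: "time_s": time; "q": joint angles; "qvel": joint speeds; "joint_efforts": joint torques, N m; "position": TCP position; "tool_rot": TCP orientation; "ft_force": force on the tool from outside, world axes, zero at the start; "wrist_torque": the same for the moment, N m; "grip_width": finger opening in m; "gripper_force": force on a finger pad.
Only numpy, scipy, OpenCV 4.12 (cv2) and the standard library are available. Lean on these libraries where they do the work, as an engineer would, in place of code of your own. Each camera call takes 0.05 s, during which the arm holds its last target. There are 200 camera calls.

## Task

Hang the freshly rinsed wire basket, the one with the pulley in it, up to drain. First push the carousel round until its empty arm points out over the drip pan and the index has clicked home; then pick the basket up by its bail and hang the bail in that arm's hook, so that the basket hangs level over the pan with the pulley still in it and the carousel still clicked home. Leave the spare basket and the three bottles standing where they are.

Things in the scene. Friction and masses are not known exactly. Their poses are not given: they have to be found in the camera images.
- carousel: Grey base of a drain carousel, fixed to the bench. Origin: on the bench, on the vertical turning axis. Its -x points to the loading side: an aluminium drip pan (16 mm high, 146 mm wide) lies 65 to 169 mm from the axis. A plate 10 mm high, 130 mm wide reaches 117 mm behind the axis, with a plunger block (49 mm high) 84 mm behind it. Axes: z up.
- head (a joint): Angle of the turning head, rad, counter-clockwise from above, free both ways over more than a turn; 0 or 2 pi: the empty arm points along the base's -x, over the pan. A spring roller clicks between pins low on the head each quarter turn and pulls it home over the last 0.12 rad; pushing in or out takes some 3 to 5 N at the hook.
- hub (a point): Top of the head's hub, on the axis, 238 mm above the bench; hub diameter 42 mm, post below 23 mm. Four level arms, 90 degrees apart: rods of 10 mm diameter, centre line 212 mm above the bench, straight out to 91 mm from the axis, then dipping into an open hook. Three carry full baskets, shaped like the bench ones, that swing; the fourth is empty.
- hook (a point): Saddle of the empty arm's hook: lowest point of the rod's centre line, 115 mm from the axis, 190 mm above the bench (the bail rests on the rod, 5 mm above this). Its x axis points inward along the arm, from hook to carousel axis, and turns with the head. From here the rod rises both ways.
- hook_tip (a point): Centre of the ball (14 mm diameter) on the outer end of the empty arm's hook, 138 mm from the axis, 217 mm above the bench. The bail has to pass over it from outside, then down between tip and axis.
- station (a point): Fixed point where the hook's saddle lies when the empty arm is clicked home over the drip pan: 115 mm from the axis along the base's -x, 190 mm above the bench. Its axes are the base's.
- basket: The rinsed wire basket, loose, 76 mm deep (its x), 110 mm wide (its y), rim 48 mm high, 0.24 kg, the pulley in it. A rigid upright bail of 8 mm rod stands over it in its y-z plane: from the rim up at y = +-56 mm to z = 86, then arched through (y, z) = +-49, 104; +-34, 118; +-16, 127; +-5, 131 mm (centre line). Origin: centre of the underside; z up.
- bail (a point): Apex of the basket's bail, on the rod's centre line, 131 mm above the basket's underside; hung up, it lies 9 mm above the hook's saddle point.
- rinsed_pulley: White turned pulley, 60 mm diameter, 36 mm high, about 0.14 kg, lying flat in the basket. Origin: centre of its underside.
- spare_basket: An empty basket of the same shape, loose on the bench on the other side; stays there. Origin: centre of its underside.
- water_bottle: Black bottle with a red cap, 72 mm diameter, 186 mm high, standing loose. Origin: centre of its underside.
- flux_bottle: Small pale bottle with a black pointed cap, 36 mm diameter, 95 mm high, standing loose. Origin: centre of its underside.
- threadlock: Small red bottle with a white label and a white pointed cap, 32 mm diameter, 90 mm high, standing loose. Origin: centre of its underside.
Things that resemble listed ones, but are neither listed nor needed, are in the scene too. There is more than one size of the rinsed_pulley; the one meant has the size given above.

How it is judged (in metres and radians):
On the way, in this order (a step that is already met when the one before it is completed fails the run):
1. the empty arm is clicked home over the drip pan (horizontal distance between hook and station below 0.009 m), for 0.3 s.
2. the basket's bail lies in the empty arm's hook (horizontal distance between bail and hook below 0.015 m and z of bail in the frame of carousel between 0.19 and 0.209 m and angle between basket's own z axis and vertical below 0.25 rad and horizontal distance between hook and station below 0.009 m), for 0.2 s.
At the end, for the whole second after the job is handed in: The empty arm is clicked home over the drip pan (hook within 9 mm of its station), the bail's apex lies in its hook (within 15 mm sideways, 0 to 19 mm above the saddle point), the basket hangs level within 14 degrees and still (under 0.06 m/s) with the pulley in it (all of step 2 and x of rinsed_pulley in the frame of basket between -0.03 and 0.03 m and y of rinsed_pulley in the frame of basket between -0.04 and 0.04 m and z of rinsed_pulley in the frame of basket between -0.005 and 0.03 m and linear speed of basket below 0.06 m/s); the robot touches nothing.
It fails at once if the spare basket is pushed more than 40 mm away or tipped (distance of spare_basket from where it was at the start of the episode above 0.04 m or angle between spare_basket's own z axis and vertical above 0.5 rad).
It fails at once if the black bottle is pushed more than 40 mm away or tipped (distance of water_bottle from where it was at the start of the episode above 0.04 m or angle between water_bottle's own z axis and vertical above 0.5 rad).
It fails at once if the pale bottle is pushed more than 40 mm away or tipped (distance of flux_bottle from where it was at the start of the episode above 0.04 m or angle between flux_bottle's own z axis and vertical above 0.5 rad).
It fails at once if the red bottle is pushed more than 40 mm away or tipped (distance of threadlock from where it was at the start of the episode above 0.04 m or angle between threadlock's own z axis and vertical above 0.5 rad).
It fails at once if the pulley falls out of the basket (distance between rinsed_pulley and basket above 0.08 m).
It also fails if it takes over 61 s, if anything falls off the work surface, if the arm or the gripper's body presses on something with over 40 N, if the wrist force passes 120 N, or if a joint passes its speed limit or range.

## Working session

There is one attempt and no reset: what is moved stays moved. The work goes in short steps, Python scripts to look and compute and a tool call to move; the robot and the scene stay as the last step left them, time stands still between calls to the robot, and variables do not carry over. Pictures are saved under pics/ and viewed, at most 10 in all, crops included, and the job is handed in when it is done.

Besides the shell and the picture viewer there is one more tool, called after "Call:" as name(argument=value, ...) on one line, values as JSON. move_arm: Moves the arm, as the interface text tells. Its arguments: {"type":"object","properties":{"series":{"type":"string"},"force":{"type":"number"}},"required":["series"]}

```bash
mkdir -p pics; ls
cat > h.py <<'E'
import numpy as np, cv2
from rig import observe, optics, order, spotter
def show(things, cams=("scene","top"), k=4):
    for c in cams:
        im=optics.get_image(c)
        for t,f in things:
            try:
                for r in getattr(spotter,f)(t,c)[:k]:
                    p=np.array(r["point"]); u,_=cv2.projectPoints(p.reshape(1,3),im["rvec"],im["tvec"],im["camera_matrix"],im["dist"])
                    print(c,t,f[:4],round(r["score"],2),p.round(4),u.ravel().round())
            except Exception as e: print(c,t,e)
E
python3 - <<'E'
from h import *
for c in ("scene","top"):
    cv2.imwrite(f"pics/{c}0.png",optics.get_image(c)["pixels"])
show([(t,"mark_of") for t in ("carousel","hub","hook","hook_tip","basket","bail","rinsed_pulley","spare_basket","water_bottle","flux_bottle","threadlock")])
s=observe();print(s["position"],s["tool_rot"])
E
```

```text
pics
scene carousel mark 0.76 [ 0.6029  0.0264 -0.0032] [295. 297.]
scene carousel mark 0.27 [0.4571 0.3111 0.1304] [293. 324.]
scene hub mark 0.58 [0.5962 0.0236 0.2399] [297. 218.]
scene hook mark 0.75 [0.5423 0.1289 0.1903] [297. 256.]
scene hook_tip mark 0.89 [0.5341 0.1432 0.2161] [297. 249.]
scene basket mark 0.97 [ 0.4572  0.3103 -0.0038] [294. 373.]
scene bail mark 0.57 [0.4558 0.3069 0.1335] [295. 322.]
scene rinsed_pulley mark 0.76 [0.4569 0.2993 0.0065] [297. 366.]
scene rinsed_pulley mark 0.48 [0.553  0.2746 0.0019] [266. 350.]
scene spare_basket mark 0.7 [ 0.4538 -0.2814 -0.0013] [380. 262.]
scene water_bottle mark 0.73 [ 0.6938  0.2812 -0.0024] [216. 337.]
scene flux_bottle mark 0.73 [0.4041 0.179  0.0008] [339. 345.]
scene threadlock mark 0.61 [ 0.4117 -0.1701 -0.0018] [381. 280.]
top carousel mark 0.88 [0.5981 0.0248 0.0007] [304. 233.]
top hub mark 0.97 [0.5986 0.0229 0.2362] [302. 215.]
top hub mark 0.22 [ 0.5994  0.0236 -0.0049] [304. 233.]
top hook mark 0.93 [0.5444 0.1225 0.1899] [264. 241.]
top hook_tip mark 0.77 [0.5312 0.15   0.2161] [252. 244.]
top basket mark 0.73 [ 0.4544  0.3047 -0.0021] [208. 284.]
top bail mark 0.89 [0.4547 0.3085 0.1302] [197. 279.]
top bail mark 0.7 [ 0.5988  0.0232 -0.0039] [304. 233.]
top rinsed_pulley mark 0.67 [4.582e-01 2.986e-01 1.000e-04] [210. 283.]
top rinsed_pulley mark 0.61 [0.5532 0.2706 0.0014] [220. 250.]
top spare_basket mark 0.7 [ 0.4545 -0.2799 -0.0019] [410. 279.]
top water_bottle mark 0.81 [0.6902 0.2817 0.0013] [216. 204.]
top water_bottle mark 0.59 [0.5976 0.0243 0.2376] [301. 216.]
top flux_bottle mark 0.7 [4.103e-01 1.803e-01 3.000e-04] [251. 298.]
top threadlock mark 0.49 [ 0.4103 -0.1674 -0.0016] [372. 296.]
[ 0.24456514 -0.49261696  0.23131354] [[ 8.95686231e-01  4.44686604e-01  8.97450179e-06]
 [ 4.44686604e-01 -8.95686231e-01  1.06180992e-05]
 [ 1.27600641e-05 -5.51964451e-06 -1.00000000e+00]]
```

View pics/scene0.png

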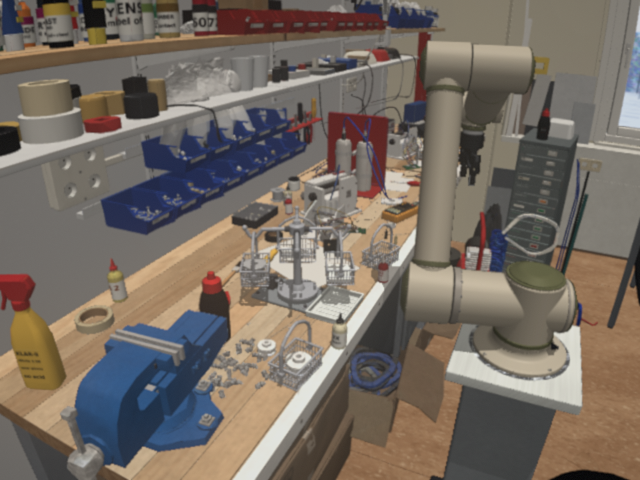

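View pics/top0.png

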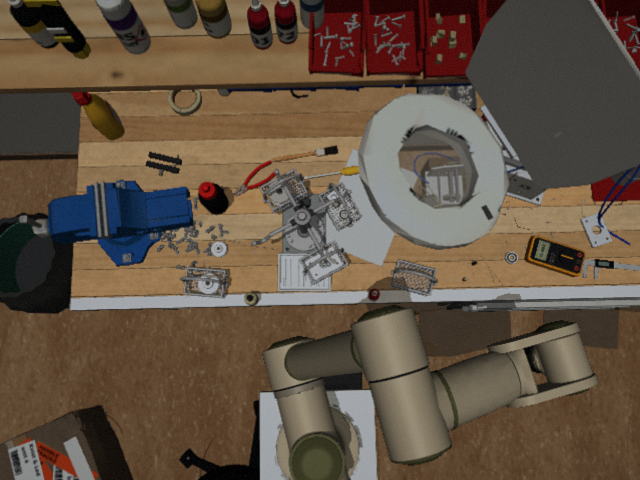

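The scene view shows the rinsed basket with a pulley at (294,365), and the carousel at (297,260) with its empty arm pointing toward (297,256), front left. In the top view the rinsed basket is at (207,282), the empty hook at (258,243), the pan at (304,272) and the spare basket at (412,277).

Possible mix-ups in the top view:
- **Basket:** rinsed basket (207,282), spare basket (412,277), and the three hanging ones (285,190), (343,205), (323,262).
- **Pulley:** the one in the basket (208,284), and a loose one on the bench (219,249).

I choose the basket at (207,282), since it holds a pulley and stands on the bench. I'll check it in a close crop.

Run:
```python
from h import *
im=optics.get_image("top"); P=im["pixels"]
cv2.imwrite("pics/topcrop.png",cv2.resize(P[165:310,170:370],None,fx=4,fy=4,interpolation=cv2.INTER_CUBIC))
for r in spotter.cut_out("carousel","top")[:2]:
    m=r["pixels"]; ys,xs=np.nonzero(m); print(r["score"],m.sum(),xs.min(),xs.max(),ys.min(),ys.max())
w=optics.get_image("wrist"); R=cv2.Rodrigues(w["rvec"])[0]; s=observe()
c=-R.T@w["tvec"].ravel(); T=s["tool_rot"]
print("wristcam in tool",(T.T@(c-s["position"])).round(3),(T.T@R.T).round(2).tolist(), w["camera_matrix"][0])
show([("station","mark_of"),("hub","mark_of"),("carousel","mark_of"),("hook","mark_of"),("hook_tip","mark_of"),("bail","mark_of"),("basket","mark_of")],k=1)
```

```text
0.58 6720 253 358 172 291
wristcam in tool [ 0.083  0.001 -0.142] [[0.0, -0.95, -0.32], [1.0, 0.0, 0.0], [0.0, -0.32, 0.95]] [425.56878137   0.         310.83869421]
scene station mark 0.87 [0.4823 0.0264 0.1949] [336. 242.]
scene hub mark 0.64 [0.5964 0.0218 0.2385] [297. 219.]
scene carousel mark 0.93 [ 0.5994  0.026  -0.0032] [296. 297.]
scene hook mark 0.64 [0.5428 0.1259 0.1894] [297. 256.]
scene hook_tip mark 0.64 [0.5314 0.1472 0.2161] [297. 250.]
scene bail mark 0.66 [0.5309 0.1447 0.2202] [298. 248.]
scene basket mark 0.73 [ 0.457   0.305  -0.0051] [296. 372.]
top station mark 0.81 [0.482  0.0278 0.1923] [301. 264.]
top hub mark 0.61 [0.595  0.0225 0.2366] [302. 217.]
top carousel mark 0.57 [0.5955 0.0278 0.0016] [303. 234.]
top hook mark 0.61 [0.5464 0.1251 0.1899] [263. 240.]
top hook_tip mark 0.97 [0.5338 0.1497 0.2183] [252. 243.]
top bail mark 0.81 [0.4563 0.3055 0.1297] [198. 279.]
top basket mark 0.85 [ 0.4539  0.3051 -0.0015] [208. 284.]
```

View pics/topcrop.png

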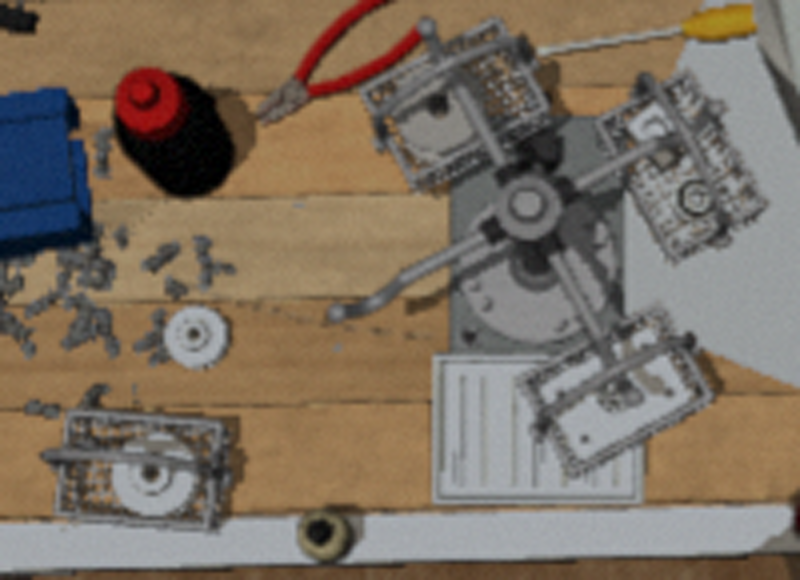

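The crop confirms it: the standing basket at crop (140,465) holds the wide pulley, and the loose pulley at (195,337) is smaller. The empty arm's ball is at (338,313). It needs about +61° to reach the pan, which is partly covered by the basket at (620,390). I'll straddle the empty arm with the fingers part open and lead it round.

```bash
cat >> h.py <<'E'
def plan(pts):
    "pts: (x,y,z,yaw of tool y deg) -> rows in cm, deg relative to present pose"
    s=observe(); T=s["tool_rot"]; p=s["position"]; y0=np.degrees(np.arctan2(T[1,1],T[0,1]))
    print("now",p.round(4),"yaw",round(y0,1),"q",np.round(s["q"],0))
    for q in pts:
        d=T.T@(np.array(q[:3])-p)*100; t=-((q[3]-y0+180)%360-180)
        print(d.round(1),round(t,1))
def arc(a,r=.085,A=(.598,.024),z=.19):
    c,s=np.cos(np.radians(a)),np.sin(np.radians(a)); return (A[0]+r*c,A[1]+r*s,z,a-90)
E
python3 -c "
from h import *
plan([arc(118,z=.30),arc(118,z=.19)])"
```

```text
now [ 0.2446 -0.4926  0.2313] yaw -63.6 q [-76.  22.  74.   0.  84. -12.]
[ 54.4 -39.1  -6.9] -91.6
[ 54.4 -39.1   4.1] -91.6
```

Call:
move_arm(series="0 0 -5 0 -0.3; 5 -3.5 -6.9 -8 -0.3; 10 -7 -6.9 -17 -0.3; 15 -10.5 -6.9 -26 -0.3; 20 -14 -6.9 -34 -0.3; 25 -17.5 -6.9 -43 -0.3; 30 -21.5 -6.9 -52 -0.3; 35 -25 -6.9 -60 -0.3", force=40)

```text
time_s: 3.25
position: [0.4473, -0.1112, 0.3006]
tool_rot: [[0.058, 0.998, 0.001], [0.998, -0.058, -0.0], [-0.0, 0.001, -1.0]]
ft_force: [0.3, 0.3, -0.1]
grip_width: 0.0297
gripper_force: 0.0
```

```bash
python3 -c "
from h import *
plan([arc(118,z=.30),arc(118,z=.19)])"
```

```text
now [ 0.4473 -0.1112  0.3006] yaw -3.3 q [-29.  10.  80.  -0.  90. -25.]
[21.6  9.8  0.1] -31.3
[21.6  9.8 11.1] -31.3
```

Call:
move_arm(series="5.4 2.5 0 -8 -0.3; 10.8 4.9 0 -16 -0.3; 16.2 7.4 0 -24 -0.3; 21.6 9.8 0 -31.3 -0.3; 21.6 9.8 0 -31.3 -0.3; 21.6 9.8 0 -31.3 -0.3")

```text
time_s: 4.0
position: [0.558, 0.096, 0.3002]
tool_rot: [[-0.464, 0.886, -0.0], [0.886, 0.464, -0.0], [-0.0, -0.001, -1.0]]
ft_force: [0.5, -0.1, -0.2]
grip_width: 0.0299
gripper_force: 0.0
```

```bash
python3 -c "
from h import *
cv2.imwrite('pics/w1.png',optics.get_image('wrist')['pixels'])
show([(t,'mark_of') for t in ('hub','hook','hook_tip')],cams=('wrist','top','scene'),k=1)
plan([arc(118,z=.19)])"
```

```text
wrist hub mark 0.82 [0.5957 0.0293 0.2375] [315. 386.]
top hub mark 0.97 [0.5973 0.0219 0.2365] [302. 216.]
top hook mark 0.63 [0.545  0.1249 0.1918] [263. 240.]
top hook_tip mark 0.87 [0.5328 0.1491 0.2153] [253. 244.]
scene hub mark 0.63 [0.6007 0.0246 0.24  ] [295. 218.]
scene hook mark 0.95 [0.5408 0.1303 0.1908] [297. 256.]
scene hook_tip mark 0.89 [0.5331 0.1436 0.2171] [297. 249.]
now [0.5582 0.0962 0.3003] yaw 27.7 q [ -2.  21.  64.  -0.  95. -30.]
[ 0.3  0.1 11. ] -0.3
```

View pics/w1.png

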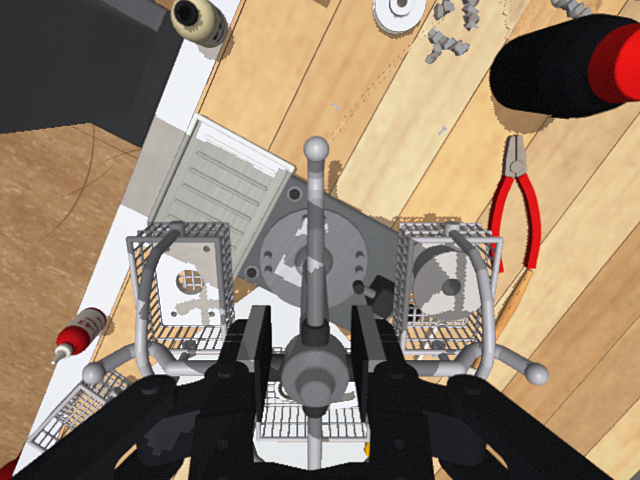

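The wrist view has the empty arm at (317,150–330), centred between the fingers at (258,345) and (370,345), with the hub below at (315,375). I'll lower and sweep.

Call:
move_arm(series="0.3 0.1 4 0 -0.3; 0.3 0.1 8 0 -0.3; 0.3 0.1 11 0 -0.3; 0.3 0.1 11 0 -0.3")

```text
time_s: 5.15
position: [0.5569, 0.0995, 0.1887]
tool_rot: [[-0.465, 0.885, -0.004], [0.885, 0.465, 0.0], [0.002, -0.004, -1.0]]
ft_force: [0.8, 0.0, -0.2]
grip_width: 0.0301
gripper_force: 0.0
```

```bash
python3 -c "
from h import *
plan([arc(a) for a in range(122,155,4)])"
```

```text
now [0.5569 0.0995 0.1887] yaw 27.7 q [ -2.  25.  76.   0.  79. -30.]
[-0.1 -0.5 -0.1] -4.3
[-0.2 -1.1 -0.1] -8.3
[-0.3 -1.7 -0.1] -12.3
[-0.4 -2.3 -0.1] -16.3
[-0.6 -2.8 -0.1] -20.3
[-0.8 -3.4 -0.1] -24.3
[-1.1 -3.9 -0.1] -28.3
[-1.4 -4.4 -0.1] -32.3
[-1.7 -4.9 -0.1] -36.3
```

Call:
move_arm(series="-0.1 -0.5 0 -4.3 -0.3; -0.2 -1.1 0 -8.3 -0.3; -0.3 -1.7 0 -12.3 -0.3; -0.4 -2.3 0 -16.3 -0.3; -0.6 -2.8 0 -20.3 -0.3; -0.8 -3.4 0 -24.3 -0.3; -1.1 -3.9 0 -28.3 -0.3; -1.4 -4.4 0 -32.3 -0.3")

```text
time_s: 6.15
position: [0.5259, 0.0665, 0.1922]
tool_rot: [[-0.867, 0.498, 0.003], [0.498, 0.867, -0.0], [-0.003, 0.001, -1.0]]
ft_force: [0.1, 1.5, -1.0]
grip_width: 0.0299
gripper_force: 0.3
```

```bash
python3 -c "
from h import *
show([('hook','mark_of'),('hook_tip','mark_of')],k=1)
plan([arc(a) for a in range(153,182,3)])"
```

```text
scene hook mark 0.7 [0.5007 0.0957 0.1905] [318. 254.]
scene hook_tip mark 0.69 [0.4832 0.1058 0.2182] [323. 246.]
top hook mark 0.73 [0.5018 0.0817 0.1907] [280. 257.]
top hook_tip mark 0.76 [0.4788 0.1013 0.2184] [272. 264.]
now [0.5256 0.0667 0.1909] yaw 59.9 q [ -6.  22.  82.   0.  77. -66.]
[ 0.1 -0.5  0.1] -3.1
[ 0.  -1.   0.1] -6.1
[-0.  -1.4  0.1] -9.1
[-0.1 -1.8  0.1] -12.1
[-0.2 -2.3  0.1] -15.1
[-0.3 -2.7  0.1] -18.1
[-0.5 -3.1  0.1] -21.1
[-0.6 -3.5  0.1] -24.1
[-0.8 -3.9  0.1] -27.1
[-1.  -4.3  0.1] -30.1
```

Call:
move_arm(series="0 -0.5 0 -3 -0.3; 0 -1 0 -6 -0.3; 0 -1.4 0 -9 -0.3; -0.1 -1.8 0 -12 -0.3; -0.2 -2.3 0 -15 -0.3; -0.3 -2.7 0 -18 -0.3; -0.5 -3.1 0 -21 -0.3; -0.6 -3.5 0 -24 -0.3")

```text
time_s: 7.45
position: [0.5136, 0.0341, 0.1906]
tool_rot: [[-0.995, 0.103, 0.002], [0.103, 0.995, 0.001], [-0.001, 0.002, -1.0]]
ft_force: [3.2, 2.9, -0.5]
grip_width: 0.0298
gripper_force: 1.9
```

```bash
python3 -c "
from h import *
show([('hook','mark_of'),('hook_tip','mark_of'),('station','mark_of')],k=1)
plan([arc(a) for a in range(176,190,2)])"
```

```text
scene hook mark 0.93 [0.4829 0.0487 0.1877] [332. 248.]
scene hook_tip mark 0.84 [0.4598 0.0503 0.2192] [340. 239.]
scene station mark 0.81 [0.4863 0.0278 0.1962] [334. 242.]
top hook mark 0.89 [0.4843 0.0457 0.1901] [294. 263.]
top hook_tip mark 0.87 [0.4621 0.0576 0.2172] [289. 270.]
top station mark 0.57 [0.4824 0.0268 0.1922] [302. 263.]
now [0.513  0.0333 0.1904] yaw 84.0 q [ -9.  20.  84.  -0.  76. -93.]
[-0.1 -0.3  0. ] -2.0
[-0.1 -0.6  0. ] -4.0
[-0.1 -0.9  0. ] -6.0
[-0.1 -1.2  0. ] -8.0
[-0.2 -1.5  0. ] -10.0
[-0.2 -1.8  0. ] -12.0
[-0.3 -2.1  0. ] -14.0
```

Call:
move_arm(series="-0.1 -0.3 0 -2 -0.3; -0.1 -0.6 0 -4 -0.3; -0.1 -0.9 0 -6 -0.3; -0.1 -1.05 0 -7 -0.3; -0.1 -1.2 0 -8 -0.3; -0.1 -1.2 0 -8 -0.3")

```text
time_s: 8.6
position: [0.5127, 0.0212, 0.1903]
tool_rot: [[-0.999, -0.035, -0.0], [-0.035, 0.999, -0.0], [0.0, -0.0, -1.0]]
ft_force: [0.2, 0.9, -0.2]
grip_width: 0.0301
gripper_force: 0.0
```

```bash
python3 -c "
from h import *
show([('hook','mark_of'),('hook_tip','mark_of'),('station','mark_of')],cams=('scene','top','wrist'),k=1)
plan([arc(a) for a in range(184,192,2)])"
```

```text
scene hook mark 0.84 [0.4807 0.028  0.1861] [336. 246.]
scene hook_tip mark 0.78 [0.4604 0.0264 0.2181] [344. 236.]
scene station mark 0.9 [0.482  0.0252 0.1981] [336. 241.]
top hook mark 0.89 [0.483  0.0254 0.1911] [302. 263.]
top hook_tip mark 0.89 [0.4605 0.0293 0.2182] [300. 271.]
top station mark 0.64 [0.4832 0.0289 0.1924] [301. 263.]
wrist hook mark 0.72 [0.4848 0.0239 0.1882] [322. 255.]
wrist hook_tip mark 0.88 [0.4606 0.0298 0.2139] [348. 209.]
wrist station mark 0.9 [0.4824 0.0282 0.1906] [334. 252.]
now [0.5127 0.0213 0.1903] yaw 92.0 q [ -11.   20.   84.   -0.   76. -103.]
[-0.  -0.3  0. ] -2.0
[-0.1 -0.6  0. ] -4.0
[-0.1 -0.9  0. ] -6.0
[-0.1 -1.2  0. ] -8.0
```

Clicked home: the hook is at (0.483, 0.025), the station at (0.482, 0.027), and the push force is gone. Next I back off upward and go to the basket.

```bash
python3 -c "
from h import *
plan([(.5127,.0213,.34,92),(.455,.278,.34,-4),(.455,.278,.26,-4)])"
```

```text
now [0.5127 0.0213 0.1903] yaw 92.0 q [ -11.   20.   84.   -0.   76. -103.]
[ -0.   0. -15.] 0.0
[  4.9  25.9 -15. ] 96.0
[ 4.9 25.9 -7. ] 96.0
```

Call:
move_arm(series="0 0 -5 0 -0.3; 0 0 -10 0 -0.3; 0 0 -15 0 -0.3; 1 5 -15 10 0; 2 10 -15 20 0.2; 3 15 -15 30 0.2; 4 21 -15 40 0.2; 4.9 25.9 -15 50 0.2")

```text
time_s: 10.2
position: [0.455, 0.2767, 0.3404]
tool_rot: [[-0.675, 0.738, 0.0], [0.738, 0.675, 0.0], [-0.0, 0.0, -1.0]]
ft_force: [1.5, -0.6, -0.4]
grip_width: 0.0513
gripper_force: 0.0
```

```bash
python3 -c "
from h import *
show([('hook','mark_of'),('hook_tip','mark_of')],k=1)
plan([(.455,.278,.26,-4)])"
```

```text
scene hook mark 0.61 [0.4812 0.027  0.188 ] [336. 245.]
top hook mark 0.68 [0.4834 0.0245 0.1913] [302. 263.]
top hook_tip mark 0.84 [0.4576 0.0296 0.2166] [300. 272.]
now [0.4559 0.2741 0.3403] yaw 42.8 q [ 18.  17.  64.  -0.  99. -25.]
[0.4 0.2 8. ] 46.8
```

Call:
move_arm(series="0.2 0.1 2 10 0.2; 0.3 0.2 4 20 0.2; 0.4 0.2 6 30 0.2; 0.4 0.2 8 40 0.2; 0.4 0.2 8 46.8 0.2; 0.4 0.2 8 46.8 0.2")

```text
time_s: 11.25
position: [0.4549, 0.2781, 0.2604]
tool_rot: [[0.071, 0.998, 0.0], [0.998, -0.071, -0.0], [-0.0, 0.0, -1.0]]
ft_force: [-0.1, 0.4, -0.4]
grip_width: 0.051
gripper_force: 0.0
```

```bash
cat > v.py <<'E'
from h import *
import sys
im=optics.get_image("wrist"); cv2.imwrite(sys.argv[1],im["pixels"])
R=cv2.Rodrigues(im["rvec"])[0]; c=-R.T@im["tvec"].ravel()
print("K",im["camera_matrix"].round(1).tolist(),im["dist"],"cam",c.round(4),im["rvec"].ravel(),im["tvec"].ravel())
show([("bail","mark_of"),("basket","mark_of"),("rinsed_pulley","mark_of")],cams=("wrist","top","scene"),k=1)
plan([])
E
python3 v.py pics/w2.png
```

```text
K [[425.6, 0.0, 310.8], [0.0, 425.6, 239.2], [0.0, 0.0, 1.0]] [0.01544464 0.         0.         0.         0.        ] cam [0.461  0.3608 0.4024] [-2.8109148   0.097417    0.01634946] [-0.43490973  0.24069445  0.50750733]
wrist bail mark 0.83 [0.4549 0.3061 0.1301] [307. 184.]
wrist basket mark 0.65 [ 0.4531  0.308  -0.0019] [306. 154.]
wrist rinsed_pulley mark 0.95 [0.4519 0.2993 0.0072] [306. 165.]
top bail mark 0.81 [0.4562 0.3075 0.1312] [197. 279.]
top rinsed_pulley mark 0.48 [ 4.537e-01  2.969e-01 -3.000e-04] [210. 284.]
scene bail mark 0.76 [0.4533 0.308  0.1289] [295. 324.]
scene rinsed_pulley mark 0.79 [0.4525 0.3017 0.0064] [298. 367.]
now [0.4544 0.2792 0.2604] yaw -4.0 q [19. 19. 74. -0. 87. 23.]
```

View pics/w2.png

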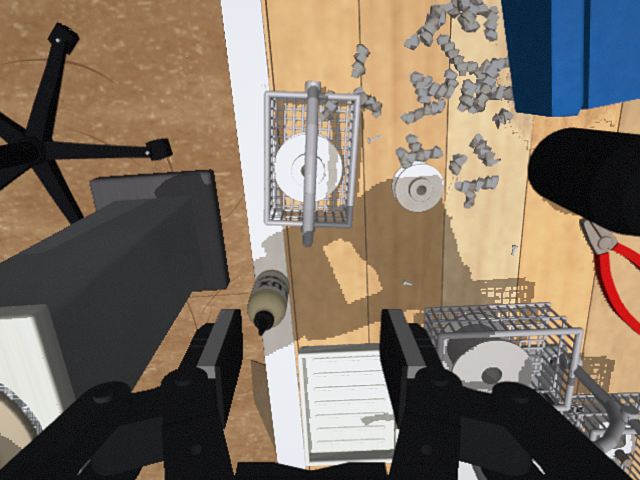

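The wrist view shows the bail from (313,85) to (307,240), with its apex near (307,184). The pulley in the basket is at (308,167). The basket is yawed about −6°. I'll grasp the bail 28 mm off its apex on the −y side, which leaves the apex free for the hook rod.

```bash
python3 -c "
from h import *
plan([(.452,.2786,.104,-5.8)])"
```

```text
now [0.4544 0.2792 0.2604] yaw -4.0 q [19. 19. 74. -0. 87. 23.]
[-0.1 -0.2 15.6] 1.8
```

Call:
move_arm(series="-0.1 -0.2 5 1.8 0.2; -0.1 -0.2 10 1.8 0.2; -0.1 -0.2 13.5 1.8 0.2; -0.1 -0.2 15.6 1.8 0.2; -0.1 -0.2 15.6 1.8 0.2; -0.1 -0.2 15.6 1.8 -0.4; -0.1 -0.2 15.6 1.8 -1; -0.1 -0.2 15.6 1.8 -1", force=90)

```text
time_s: 12.9
position: [0.4531, 0.2785, 0.1054]
tool_rot: [[0.102, 0.995, 0.003], [0.995, -0.102, 0.001], [0.001, 0.002, -1.0]]
ft_force: [1.5, -1.3, 4.9]
grip_width: 0.0049
gripper_force: 88.1
```

Call:
move_arm(series="0 0 0 0 -1; 0 0 0 0 -1; 0 0 0 0 -1")

```text
time_s: 13.28
position: [0.4531, 0.2785, 0.1054]
tool_rot: [[0.102, 0.995, 0.002], [0.995, -0.102, 0.001], [0.001, 0.002, -1.0]]
ft_force: [1.0, -1.1, 6.6]
grip_width: 0.0051
gripper_force: 88.2
```

```bash
python3 -c "
from h import *
show([('bail','mark_of'),('basket','mark_of')],cams=('wrist','top','scene'),k=1)
plan([])"
```

```text
wrist bail mark 0.67 [0.455  0.311  0.1298] [305. 271.]
scene bail mark 0.91 [0.4559 0.3079 0.1277] [294. 325.]
scene basket mark 0.72 [ 0.4571  0.3104 -0.0036] [294. 373.]
now [0.4531 0.2785 0.1054] yaw -5.9 q [19. 27. 88. -0. 64. 25.]
```

Call:
move_arm(series="0 0 -1 0 -1; 0 0 -2 0 -1; 0 0 -4 0 -1; 0 0 -6 0 -1; 0 0 -9 0 -1; 0 0 -12 0 -1; 0 0 -14 0 -1; 0 0 -14 0 -1")

```text
time_s: 14.72
position: [0.4526, 0.2784, 0.2457]
tool_rot: [[0.102, 0.995, 0.003], [0.995, -0.102, 0.001], [0.001, 0.003, -1.0]]
ft_force: [-0.2, 0.6, -4.1]
grip_width: 0.0049
gripper_force: 88.5
```

```bash
python3 v.py pics/w3.png
```

```text
K [[425.6, 0.0, 310.8], [0.0, 425.6, 239.2], [0.0, 0.0, 1.0]] [0.01544464 0.         0.         0.         0.        ] cam [0.4609 0.3608 0.3878] [-2.81033264  0.14205844  0.02012735] [-0.42324044  0.25906765  0.49672699]
wrist bail mark 0.95 [0.4561 0.3065 0.2695] [313. 285.]
wrist basket mark 0.94 [0.4542 0.3045 0.1373] [309. 194.]
wrist rinsed_pulley mark 0.8 [0.456  0.3002 0.1448] [313. 204.]
top bail mark 0.77 [0.451  0.3068 0.2663] [185. 275.]
top basket mark 0.73 [0.4555 0.3045 0.1383] [198. 279.]
top rinsed_pulley mark 0.55 [ 5.570e-01  2.743e-01 -2.000e-04] [219. 249.]
scene basket mark 0.86 [0.4609 0.3085 0.1343] [292. 322.]
scene rinsed_pulley mark 0.8 [0.5502 0.273  0.0015] [267. 350.]
now [0.4523 0.2783 0.2443] yaw -5.9 q [19. 19. 76.  0. 85. 25.]
```

View pics/w3.png

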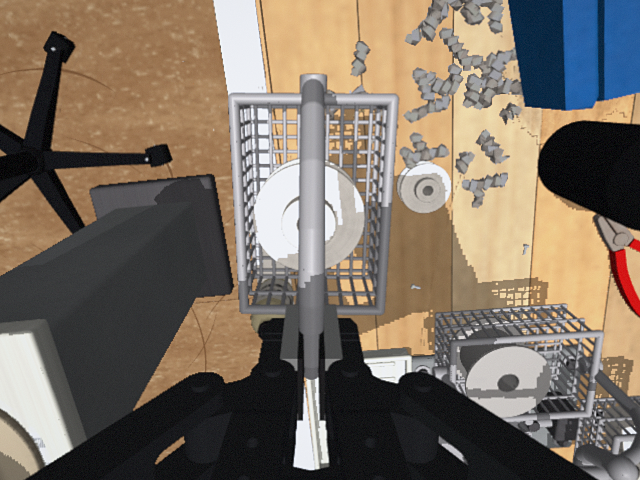

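The basket is held level. The bail runs down the image at x≈313, the pulley is at (310,212), and the fingers grip near (313,340). I'll carry it round outside the hook tip.

```bash
python3 -c "
from h import *
plan([(.424,.20,.232,-5),(.424,.001,.232,-1.9)])"
```

```text
now [0.4523 0.2783 0.2443] yaw -5.9 q [19. 19. 76.  0. 85. 25.]
[-8.1 -2.   1.2] -0.9
[-27.9   0.    1.2] -4.0
```

Call:
move_arm(series="-2 -0.8 0.5 0 -1; -5 -1.5 1 0 -1; -9 -2 1.2 -1 -1; -13 -1.5 1.2 -2 -1; -17 -1 1.2 -3 -1; -21 -0.6 1.2 -4 -1; -24.5 -0.3 1.2 -4 -1; -27 0 1.2 -4 -1")

```text
time_s: 16.38
position: [0.4248, 0.0083, 0.2326]
tool_rot: [[0.033, 0.999, 0.001], [0.999, -0.033, -0.0], [-0.0, 0.001, -1.0]]
ft_force: [0.7, 0.2, -3.6]
grip_width: 0.0049
gripper_force: 88.6
```

Call:
move_arm(series="-0.5 0 0 0 -1; -0.5 0 0 0 -1; -0.5 0 0 0 -1")

```text
time_s: 16.75
position: [0.4246, 0.0055, 0.2324]
tool_rot: [[0.031, 1.0, 0.0], [1.0, -0.031, 0.0], [0.0, 0.0, -1.0]]
ft_force: [-0.1, 1.3, -3.6]
grip_width: 0.0048
gripper_force: 88.6
```

```bash
cat >> v.py <<'E'
show([("hook","mark_of"),("hook_tip","mark_of"),("station","mark_of")],cams=("wrist","top","scene"),k=1)
plan([(.452,-.0008,.232,-1.9),(.4816,-.0008,.225,-1.9),(.4816,-.0008,.174,-1.9)])
E
python3 v.py pics/w4.png
```

```text
K [[425.6, 0.0, 310.8], [0.0, 425.6, 239.2], [0.0, 0.0, 1.0]] [0.01544464 0.         0.         0.         0.        ] cam [0.4274 0.0883 0.3744] [-2.81249345  0.04204506  0.00715556] [-0.42455519 -0.02527616  0.38702753]
wrist bail mark 0.76 [0.422  0.0353 0.2549] [298. 277.]
wrist basket mark 0.79 [0.4252 0.0321 0.1262] [310. 194.]
wrist rinsed_pulley mark 0.86 [0.4253 0.0286 0.1305] [310. 201.]
top bail mark 0.55 [0.4238 0.0328 0.2549] [299. 284.]
top basket mark 0.6 [0.4255 0.0312 0.1268] [301. 288.]
top rinsed_pulley mark 0.58 [ 5.535e-01  2.715e-01 -5.000e-04] [220. 250.]
scene bail mark 0.65 [0.4238 0.0364 0.2567] [357. 226.]
scene basket mark 0.96 [0.4298 0.0329 0.1254] [353. 272.]
scene rinsed_pulley mark 0.64 [0.4247 0.0247 0.1321] [356. 268.]
now [0.4246 0.0047 0.2323] yaw -1.9 q [-15.   9.  92.   0.  79. -14.]
wrist hook mark 0.89 [0.4836 0.0247 0.1876] [437. 234.]
wrist hook_tip mark 0.81 [0.4609 0.0284 0.2139] [399. 247.]
wrist station mark 0.74 [0.4864 0.027  0.1925] [446. 232.]
top hook mark 0.44 [0.5977 0.0225 0.2382] [302. 216.]
top station mark 0.67 [0.4812 0.0291 0.1905] [301. 264.]
scene hook mark 0.82 [0.4778 0.0334 0.1901] [336. 246.]
scene hook_tip mark 0.89 [0.4574 0.0262 0.2182] [345. 236.]
scene station mark 0.75 [0.4833 0.0265 0.197 ] [335. 242.]
now [0.4247 0.0047 0.2323] yaw -1.9 q [-15.   9.  92.  -0.  79. -14.]
[-0.5  2.8  0. ] 0.0
[-0.4  5.7  0.7] 0.0
[-0.4  5.7  5.8] 0.0
```

View pics/w4.png

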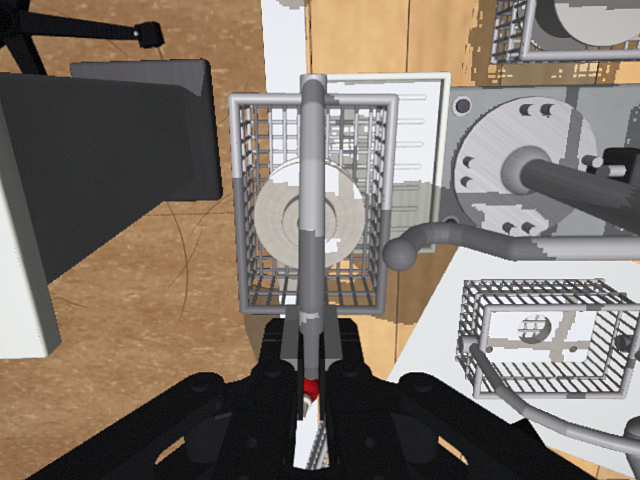

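The bail is vertical at image x≈313. The hook ball at (399,247) is level with the space under the apex, and the arm runs right to the hub. The bail clears the ball by about 27 mm, so I'll move inward over it.

Call:
move_arm(series="-0.6 0 0 0 -1; -0.6 1.5 0 0 -1; -0.6 3 0 0 -1; -0.6 4.5 0 0 -1; -0.6 5.7 0 0 -1; -0.6 5.7 0 0 -1; -0.6 5.7 0 0 -1; -0.6 5.7 1.5 0 -1")

```text
time_s: 19.0
position: [0.4815, -0.0031, 0.2181]
tool_rot: [[0.032, 0.999, 0.002], [0.999, -0.032, -0.001], [-0.001, 0.002, -1.0]]
ft_force: [0.6, 0.1, -3.1]
grip_width: 0.0048
gripper_force: 88.6
```

```bash
python3 v.py pics/w5.png
```

```text
K [[425.6, 0.0, 310.8], [0.0, 425.6, 239.2], [0.0, 0.0, 1.0]] [0.01544464 0.         0.         0.         0.        ] cam [0.4841 0.0798 0.36  ] [-2.81168295  0.04390095  0.00429144] [-0.48219165 -0.02659096  0.37032977]
wrist bail mark 0.74 [0.4821 0.0276 0.2407] [312. 278.]
wrist basket mark 0.88 [0.4806 0.0245 0.1105] [310. 193.]
wrist rinsed_pulley mark 0.66 [0.4808 0.0161 0.1148] [310. 209.]
top bail mark 0.65 [0.4841 0.0265 0.2413] [301. 260.]
top basket mark 0.65 [0.4805 0.0227 0.1127] [304. 268.]
top rinsed_pulley mark 0.67 [ 0.4099  0.18   -0.0009] [251. 299.]
scene bail mark 0.81 [0.4821 0.0283 0.2382] [336. 227.]
scene basket mark 0.66 [0.4855 0.0274 0.1089] [334. 272.]
scene rinsed_pulley mark 0.72 [5.535e-01 2.746e-01 4.000e-04] [266. 351.]
now [ 0.4815 -0.0031  0.2174] yaw -1.9 q [-14.  16.  86.   0.  78. -13.]
wrist hook_tip mark 0.58 [0.4599 0.0295 0.2162] [247. 245.]
top hook_tip mark 0.63 [0.4572 0.0306 0.2158] [300. 272.]
top station mark 0.95 [0.4846 0.0303 0.1963] [300. 262.]
scene hook mark 0.67 [0.4823 0.0303 0.1848] [335. 247.]
scene hook_tip mark 0.76 [0.4596 0.0279 0.2187] [344. 236.]
scene station mark 0.82 [0.4854 0.0268 0.1959] [335. 242.]
now [ 0.4814 -0.0031  0.2174] yaw -1.9 q [-14.  16.  86.   0.  78. -13.]
[ 0.1 -2.9 -1.5] 0.0
[ 0.2  0.  -0.8] 0.0
[0.2 0.  4.3] 0.0
```

View pics/w5.png

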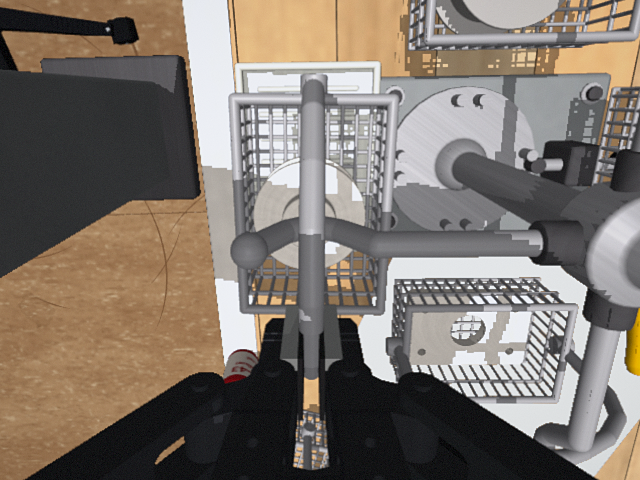

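The bail crosses the hook's dip at about (312,235), with the ball at (247,245) outside and the arm inside. I'll lower straight down.

Call:
move_arm(series="0.1 0 1 0 -1; 0.1 0 2 0 -1; 0.1 0 3 0 -1; 0.1 0 3.5 0 -1; 0.1 0 4 0 -1; 0.1 0 4 0 -1")

```text
time_s: 21.0
position: [0.4814, -0.0021, 0.1771]
tool_rot: [[0.032, 0.999, -0.0], [0.999, -0.032, 0.0], [0.0, -0.0, -1.0]]
ft_force: [0.3, -1.0, -3.5]
grip_width: 0.0047
gripper_force: 88.6
```

```bash
python3 v.py pics/w6.png; python3 -c "
from h import *
print(observe()['ft_force'],observe()['wrist_torque'])"
```

```text
K [[425.6, 0.0, 310.8], [0.0, 425.6, 239.2], [0.0, 0.0, 1.0]] [0.01544464 0.         0.         0.         0.        ] cam [0.4844 0.0807 0.3191] [-2.81235571  0.04338064  0.00810394] [-0.48145953 -0.01264461  0.33320316]
wrist bail mark 0.75 [0.484  0.0284 0.2017] [315. 277.]
wrist basket mark 0.94 [0.4783 0.0262 0.0722] [303. 192.]
wrist rinsed_pulley mark 0.59 [0.4788 0.0179 0.0777] [305. 208.]
top bail mark 0.46 [0.4812 0.0274 0.2056] [301. 263.]
top rinsed_pulley mark 0.76 [ 5.550e-01  2.728e-01 -4.000e-04] [219. 249.]
scene bail mark 0.8 [0.4783 0.0275 0.2021] [337. 240.]
scene basket mark 0.65 [0.4839 0.0293 0.0685] [334. 285.]
scene rinsed_pulley mark 0.69 [0.5982 0.0202 0.2367] [297. 219.]
now [ 0.4815 -0.0021  0.1774] yaw -1.9 q [-14.  18.  90.  -0.  72. -13.]
wrist hook mark 0.79 [0.4835 0.024  0.1893] [313. 274.]
wrist hook_tip mark 0.65 [0.4598 0.0286 0.2158] [226. 301.]
wrist station mark 0.81 [0.4789 0.0243 0.1909] [300. 276.]
top hook mark 0.83 [0.4834 0.0247 0.1915] [302. 263.]
top hook_tip mark 0.91 [0.4565 0.0297 0.2165] [300. 272.]
top station mark 0.88 [0.4808 0.0281 0.1908] [301. 264.]
scene hook mark 0.55 [0.482  0.0277 0.1913] [336. 244.]
scene hook_tip mark 0.78 [0.4585 0.028  0.2179] [344. 236.]
scene station mark 0.6 [0.4825 0.0267 0.1947] [336. 243.]
now [ 0.4815 -0.0021  0.1773] yaw -1.9 q [-14.  18.  90.   0.  72. -13.]
[ 0.  -3.  -5.5] 0.0
[ 0.1  0.  -4.8] 0.0
[0.1 0.  0.3] 0.0
[-0.14917098  0.01863729 -4.08120137] [-0.10437122  0.08200779 -0.00253987]
```

Just above the saddle with the weight still on the gripper. I'll ease down until it unloads.

Call:
move_arm(series="0 0 0.1 0 -1; 0 0 0.2 0 -1; 0 0 0.3 0 -1; 0 0 0.3 0 -1")

```text
time_s: 22.75
position: [0.4814, -0.0021, 0.1742]
tool_rot: [[0.032, 0.999, -0.0], [0.999, -0.032, 0.0], [0.0, -0.0, -1.0]]
ft_force: [-0.9, -0.2, -4.4]
grip_width: 0.0047
gripper_force: 88.6
```

Call:
move_arm(series="0 0 0.1 0 -1; 0 0 0.2 0 -1; 0 0 0.3 0 -1; 0 0 0.3 0 -1")

```text
time_s: 23.25
position: [0.4818, -0.0021, 0.1724]
tool_rot: [[0.032, 0.999, 0.002], [0.999, -0.032, -0.0], [-0.0, 0.002, -1.0]]
ft_force: [-2.9, 0.5, 7.8]
grip_width: 0.0053
gripper_force: 90.4
```

Contact: the load flipped to +8 N. I'll ease up 1 mm and release gently.

Call:
move_arm(series="0 0 -0.1 0 -1; 0 0 -0.1 0 -1; 0 0 -0.1 0 -0.8; 0 0 -0.1 0 -0.6; 0 0 -0.1 0 -0.4; 0 0 -0.1 0 -0.3; 0 0 -0.1 0 -0.3; 0 0 -0.1 0 -0.3", force=20)

```text
time_s: 24.25
position: [0.4815, -0.0021, 0.1723]
tool_rot: [[0.032, 0.999, -0.0], [0.999, -0.032, 0.0], [0.0, -0.0, -1.0]]
ft_force: [-0.9, -1.1, 0.5]
grip_width: 0.0301
gripper_force: 0.0
```

```bash
python3 v.py pics/w7.png
```

```text
K [[425.6, 0.0, 310.8], [0.0, 425.6, 239.2], [0.0, 0.0, 1.0]] [0.01544464 0.         0.         0.         0.        ] cam [0.4844 0.0807 0.3143] [-2.81225293  0.04343651  0.00748504] [-0.48160687 -0.0110713   0.32847954]
wrist bail mark 0.67 [0.48   0.0273 0.2016] [302. 288.]
wrist basket mark 0.66 [0.486  0.027  0.1882] [321. 270.]
wrist rinsed_pulley mark 0.66 [0.4803 0.0216 0.075 ] [307. 202.]
top bail mark 0.46 [0.4848 0.0261 0.198 ] [302. 262.]
top basket mark 0.45 [0.4773 0.0259 0.0691] [303. 271.]
top rinsed_pulley mark 0.74 [ 0.5568  0.2728 -0.0013] [219. 249.]
scene bail mark 0.78 [0.4823 0.0299 0.1968] [335. 242.]
scene basket mark 0.67 [0.4844 0.0301 0.0643] [333. 287.]
scene rinsed_pulley mark 0.61 [0.4783 0.027  0.0718] [336. 284.]
now [ 0.4815 -0.0021  0.1724] yaw -1.9 q [-14.  18.  91.   0.  71. -13.]
wrist hook mark 0.59 [0.4847 0.0219 0.189 ] [317. 286.]
wrist hook_tip mark 0.62 [0.462  0.0274 0.2166] [231. 315.]
wrist station mark 0.92 [0.4821 0.0278 0.1909] [309. 272.]
top hook_tip mark 0.78 [0.4563 0.0316 0.2158] [300. 273.]
top station mark 0.62 [0.4835 0.0283 0.1946] [301. 263.]
scene hook mark 0.82 [0.4811 0.0283 0.1881] [336. 245.]
scene hook_tip mark 0.79 [0.4575 0.0255 0.2191] [345. 236.]
scene station mark 0.6 [0.4838 0.0264 0.1944] [335. 243.]
now [ 0.4815 -0.0021  0.1723] yaw -1.8 q [-14.  18.  91.  -0.  71. -13.]
[ 0.  -2.9 -6. ] 0.1
[ 0.1  0.  -5.3] 0.1
[ 0.1  0.  -0.2] 0.1
```

View pics/w7.png

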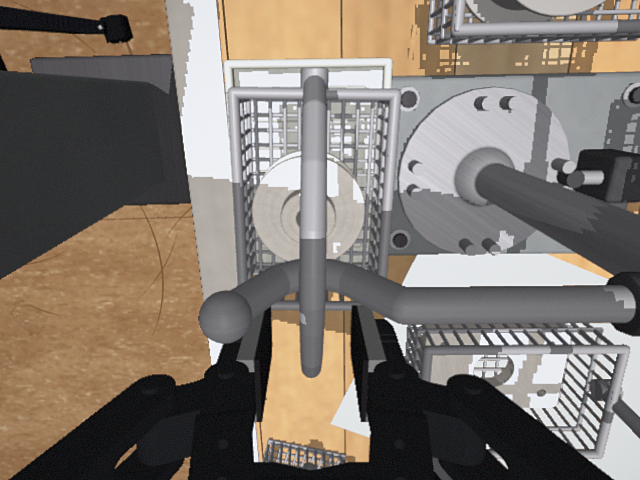

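The bail lies in the hook at (313,275), and the pulley is in the basket at (308,205). The fingers are open on either side, free of the rod. I'll withdraw, stepping slightly away from the arm and then straight up.

Call:
move_arm(series="-0.5 0 0 0 -0.3; -0.5 0 -1 0 -0.3; -0.5 0 -3 0 -0.3; -0.5 0 -6 0 -0.3; -0.5 0 -10 0 -0.3; -0.5 0 -15 0 -0.3; -0.5 0 -18 0 -0.3; -0.5 0 -18 0 -0.3")

```text
time_s: 26.5
position: [0.4817, -0.0072, 0.3549]
tool_rot: [[0.032, 0.999, 0.005], [0.999, -0.032, -0.001], [-0.001, 0.005, -1.0]]
ft_force: [-0.3, 0.4, -1.0]
grip_width: 0.0302
gripper_force: 0.0
```

Call:
move_arm(series="-3 -2 0 0 -0.3; -6 -4 0 0 -0.3; -6 -4 0 0 -0.3; -6 -4 0 0 -0.3; -6 -4 0 0 -0.3; -6 -4 0 0 -0.3; -6 -4 0 0 -0.3; -6 -4 0 0 -0.3")

```text
time_s: 27.5
position: [0.4395, -0.0657, 0.3523]
tool_rot: [[0.032, 0.999, -0.0], [0.999, -0.032, 0.0], [0.0, -0.0, -1.0]]
ft_force: [-0.5, -0.3, -0.1]
grip_width: 0.0301
gripper_force: 0.0
```

```bash
python3 v.py pics/w8.png | grep -v K; python3 -c "
from h import *
P=optics.get_image('scene')['pixels'];cv2.imwrite('pics/s9.png',cv2.resize(P[200:400,190:430],None,fx=3,fy=3))"
```

```text
wrist bail mark 0.94 [0.4839 0.029  0.1982] [375.  72.]
wrist basket mark 0.95 [0.4811 0.0319 0.0668] [352.  76.]
wrist rinsed_pulley mark 0.82 [0.4796 0.0239 0.0735] [351.  85.]
top bail mark 0.82 [0.4841 0.0249 0.2006] [302. 262.]
top basket mark 0.71 [0.4826 0.0273 0.0666] [303. 269.]
top rinsed_pulley mark 0.58 [0.4826 0.0209 0.07  ] [305. 269.]
scene bail mark 0.77 [0.4836 0.0304 0.1969] [335. 242.]
scene basket mark 0.56 [0.4852 0.0312 0.0642] [333. 287.]
scene rinsed_pulley mark 0.74 [0.484  0.0227 0.0746] [335. 282.]
now [ 0.4394 -0.0658  0.3523] yaw -1.9 q [-24.   7.  75.   0.  98. -22.]
wrist hook mark 0.68 [0.4818 0.0229 0.1874] [369.  83.]
wrist hook_tip mark 0.81 [0.4618 0.0268 0.2157] [342.  76.]
wrist station mark 0.61 [0.4815 0.0243 0.192 ] [370.  80.]
top hook mark 0.62 [0.4803 0.0254 0.1932] [302. 264.]
top hook_tip mark 0.84 [0.458  0.0296 0.2207] [300. 272.]
top station mark 0.85 [0.482  0.0264 0.1932] [302. 264.]
scene hook mark 0.93 [0.4795 0.0263 0.1867] [337. 245.]
scene hook_tip mark 0.57 [0.4581 0.0256 0.2193] [345. 235.]
scene station mark 0.84 [0.4846 0.0279 0.1957] [335. 242.]
now [ 0.4394 -0.0658  0.3523] yaw -1.9 q [-24.   7.  75.  -0.  98. -22.]
[ 6.5  1.1 12. ] 0.0
[ 6.6  4.  12.7] 0.0
[ 6.6  4.  17.8] 0.0
```

View pics/s9.png

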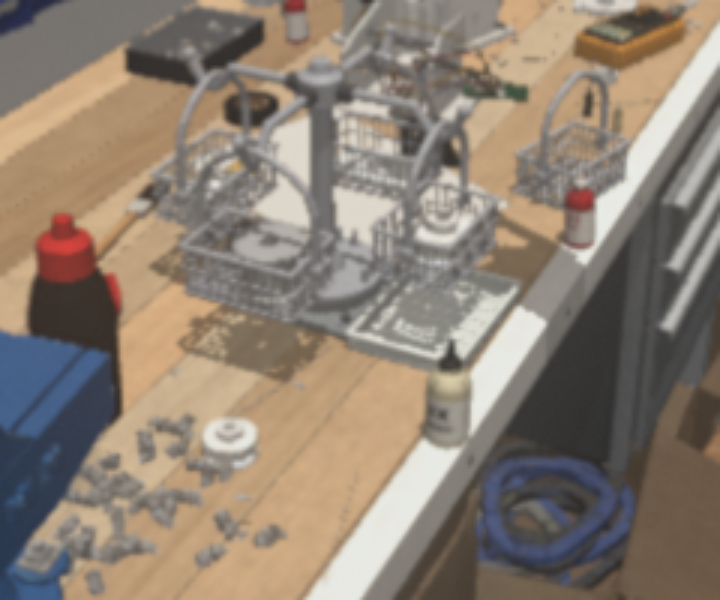

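The basket hangs level over the pan at (435,225) with its pulley in it. The bottles and the spare basket still stand where they were.

```bash
python3 -c "
from rig import order
print(order.close_job())"
```

```text
the job is handed in; nothing more can be done
None
```

I pushed the carousel round until it clicked home, hung the basket level in the empty arm's hook over the pan with the pulley still in it, and handed the job in at about 28 s; no verdict came back.

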